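# Lay a capped carrier tube in the tipping cradle, heavy end at the red stop

## Task

The galvanised carrier tube with square blue end caps has a steel joint pin wedged out of sight in one of its ends. Lift it clear of the planks by its yellow handle and let it hang, so that its tilt shows which end is heavy; then lower it gently into the tipping cradle, right way up, with the heavy end at the red stop, so that the cradle rests with its red end down, and let go. Leave the loose blue cap, the base plate and the half coupler where they are.

Things in the scene. Friction and masses are not known exactly. Their poses are not given: they have to be found in the camera images.
- carrier_mid (a point): Centre of the carrier: galvanised round tube 48 mm across, 200 mm long overall, with a 56 x 56 mm square blue cap, 30 mm long, on each end, so it does not roll. Point: on the tube's axis at mid-length, 28 mm above the underside. x runs along the tube, z is up as it lies, handle on top. The hidden pin is in the +x end in some starts, in the -x end in others; nothing outside shows it.
- handle_grip (a point): Centre of the carrier's yellow grip, a block 20 mm (along the tube, its x) x 66 mm (across) x 22 mm high, to be pinched from above with the fingers closing along the tube. It stands square to the tube at the start, 75 mm above the tube's axis, on two arms from a cross pivot that lies 45 mm below this point and 30 mm above the tube's axis.
- tray_floor (a point): Centre of the upper face of the cradle's tray floor. The tray is a steel channel, inside 72 mm wide (x) and 224 mm long (y), walls 16 mm high. A red-painted stop 20 mm high closes its +y end (floor and wall tops there are red too), a plain stop 14 mm high its -y end. It rocks on a cross axle along x, 8 mm below this point, 50 mm above the planks.
- tray (a joint): Tilt of the cradle's tray in rad: 0 level, positive with the red end down, stops at -0.2 and +0.2. A light spring (about 0.03 N m) keeps the red end up while it is empty. With the carrier in it, it tips to the side of the carrier's heavy end.
- stand: Fixed grey stand that carries the tray: foot 130 x 110 x 8 mm, two cheeks up to 58 mm. Origin under its centre on the planks; its y axis points towards the red end.
- clamp: Bystander, fixed: steel toggle clamp with an upright red handle on a 90 x 200 mm plate, pinning a galvanised girder coupler; 166 mm high. Origin under the plate's centre.
- tube_cap: Bystander, loose: blue plastic round tube cap, 58 mm across, 45 mm high, mouth up. Origin under its centre.
- base_plate: Bystander, loose: steel base plate 150 x 150 x 6 mm with an upright 38 mm spigot, 66 mm high in all. Origin under its centre.
- half_coupler: Bystander, loose: dull grey half coupler, a U of 72 x 50 mm, 40 mm high, with a bolt at one side (to 60 mm from the centre). Origin under its centre.
- carrier: The whole carrier, about 0.8 kg with its 0.4 kg pin held about 57 mm from mid-length. Origin under its centre on the underside. The handle's pivot is stiff enough to hold the free handle up and turns 0.3 rad either way: lifted by the grip, the tube swings about 0.3 rad to its stop, heavy end low, within 1 s.
Not all that is in view belongs to the job. What is shaped like the carrier but brown or green is not meant.

How it is judged:
On the way:
1. the carrier hangs clear of the planks and cradle by its handle, tilted to its heavy end (height (world z) of carrier_mid above 0.075 m and angle between carrier_mid's own z axis and vertical above 0.18 rad and contact force between carrier and stand below 0.05 N), for 0.2 s.
At the end, for the whole second after the job is handed in: The carrier lies at rest on the tray's floor between its walls and stops (centre within 15 mm across and 18 mm along, 20 to 36 mm above the floor, tube within 0.18 rad of the tray), handle side up, and its weight holds the tray tipped red end down (tray joint above 0.15 rad) (value of joint tray above 0.15 rad and x of carrier_mid in the frame of tray_floor between -0.015 and 0.015 m and y of carrier_mid in the frame of tray_floor between -0.018 and 0.018 m and z of carrier_mid in the frame of tray_floor between 0.02 and 0.036 m and angle between the x axis of carrier_mid and the y axis of tray_floor, either way round below 0.18 rad and angle between carrier_mid's own z axis and vertical below 0.45 rad and linear speed of carrier below 0.03 m/s); the robot touches nothing.
It fails at once if the blue round tube cap lying apart is shifted by more than 30 mm (distance of tube_cap from where it was at the start of the episode above 0.03 m).
It fails at once if the steel base plate is shifted by more than 30 mm (distance of base_plate from where it was at the start of the episode above 0.03 m).
It fails at once if the grey half coupler is shifted by more than 30 mm (distance of half_coupler from where it was at the start of the episode above 0.03 m).
It fails at once if the carrier is dropped or slammed into the cradle (moving faster than 0.7 m/s within 140 mm of its tray floor) (distance between carrier_mid and tray_floor below 0.14 m and linear speed of carrier above 0.7 m/s).
It also fails if it takes over 48 s, if anything falls off the work surface, if the arm or the gripper's body presses on something with over 40 N, if the wrist force passes 120 N, or if a joint passes its speed limit or range.

## Robot

A 7-joint arm with a two-finger parallel gripper is mounted at the origin on the work surface. World frame = base frame: x ahead of the robot, y to its left, z up, the work surface at z = 0. Lengths are in m, angles in rad, forces in N, time in s.
With the tool pointing down it reaches from about 0.4 to 0.85 m from the base axis. Payload 10.4 kg.
Tool frame: the origin (TCP) lies midway between the tips of the shut fingers; the grasp point (between the pads) lies 19 mm behind it (r.grasp_offset is the distance from the TCP to the grasp point, in m); z points along the fingers, y is the line along which they close (so a half turn about z gives the same grasp; the last joint's range is limited). The gripper opens to 87 mm and grips with 3 to 60 N. Pads are 19 mm wide; open, the fingers measure 117 mm over their backs; the gripper's body (75 mm by 190 mm) begins 51 mm behind the grasp point.
Start: joints at [-1.316, 0.332, -0.065, 1.46, 0.022, 1.35, -0.088], TCP at [0.171, 0.601, 0.223] pointing down, gripper open.
Joint ranges: [-2.6, 2.6], [-0.5, 2.12], [-1.47, 1.34], [0.16, 2.42], [-1.27, 4.41], [0.06, 2.06], [-2.6, 2.6]. Speed limits (rad/s): [2.22, 2.22, 2.79, 2.79, 3.14, 3.14, 3.14].

## Interface

Orientations are given as a unit quaternion [x, y, z, w].
In Python, from bench import r gives the robot as it stands.
- The arm moves only by the tool drive_tool, never from a script. Its argument "moves" is a list that holds one entry, the list of rows, each a list of 7 numbers: the shift along the tool's x, y, z in m, then the turn, a rotation vector about the tool's x, y, z in rad, then the opening, from 0 (shut) to 1 (fully open). In form: [[[tx, ty, tz, ax, ay, az, jaw], ...]]. A call has 1 to 10 rows; each row shifts and turns the commanded pose from where the row before left it, along the tool's axes as they then stand; what a row does not reach is not made up. A row lasts 1/10 s, in which the tool goes at most 50 mm and 8.59 degrees, less where a joint would pass 70% of its speed; a pose out of reach is approached as far as the arm can. A call is refused whole if a number of a shift passes 0.05 or a number of a turn 0.15, either way. A call with a gripper value outside its range is refused whole. The fingers move at their own pace and stop on an object; "squeeze" is the grip in N (left out, the last holds). Time passes only in rows, so rows that do not move let the fingers close. It gives the time, the measured TCP pose, the force, the opening and the grip force at its end, in the units of the state.
- r.read_state(): the state, without advancing time (a new reading comes with each control period).
- r.camera(name): name is "scene" or "top"; returns the picture (400x640x3 uint8, red, green, blue); there is no depth.
- r.camera_info(name): a dict with "mtx" (3x3 intrinsics, pixels), "rvec" (rotation vector, rad) and "tvec" (3), from world to camera coordinates, as OpenCV has them. Camera axes: x right, y down, z forward; pixel columns grow to the right and rows downward; lengths in m; the calibration is good to about 2 mm. A picture is of the moment at which its call begins. camera_info takes no time and is no camera call.
- r.close_job(): hands the job in; it is judged then, once.
Trained networks look in the newest picture that a camera, given by its name, has taken for a name from the list of things; names that differ only in an ending like _2 or _b are one class to them, and where a whole thing is asked for, a point or a joint stands for the part that bears it (a point fixed in the world has none). Each returns a list of dicts, best first, with "conf" (0 to 1); they miss things now and then, are a little off and sometimes report something else, mostly with a low value. They report only what shows in the picture. A call takes as long as a camera call. They do not tell look-alikes from the thing itself.
- r.find_in(camera, query): "bbox" ([left, top, right, bottom] in pixels, round what is visible of it).
- r.place_of(camera, query): "at" ([column, row] in pixels: a listed point, or the origin of a listed thing).
The state is a dict: "time": time; "joint_positions": joint angles; "joint_vel": joint speeds; "joint_torque": joint torques, N m; "ee_pos": TCP position; "eef_rot": TCP orientation; "ft_force": force on the tool from outside, world axes, zero at the start; "torque": the same for the moment, N m; "width": finger opening in m; "grip_force": force on a finger pad.
Only numpy, scipy, OpenCV 4.12 (cv2) and the standard library are available. Lean on these libraries where they do the work, as an engineer would, in place of code of your own. Each camera call takes 0.05 s, during which the arm holds its last target. There are 200 camera calls.

## Working session

There is one attempt and no reset: what is moved stays moved. The work goes in short steps, Python scripts to look and compute and a tool call to move; the robot and the scene stay as the last step left them, time stands still between calls to the robot, and variables do not carry over. Pictures are saved under pics/ and viewed, at most 10 in all, crops included, and the job is handed in when it is done.

Besides the shell and the picture viewer there is one more tool, called as name(argument=value, ...), one argument or row to a line, values as JSON. drive_tool: Moves the arm, as the interface text tells. Its arguments: {"type":"object","properties":{"moves":{"type":"array"},"squeeze":{"type":"number"}},"required":["moves"]}

```bash
mkdir -p pics; cat > h.py <<'E'
import numpy as np, cv2
from bench import r
from scipy.spatial.transform import Rotation as R
def cam(n):
    i=r.camera_info(n); M=np.array(i['mtx'],float); Rm=cv2.Rodrigues(np.array(i['rvec'],float))[0]; t=np.array(i['tvec'],float).ravel(); return M,Rm,t
def onz(n,px,z):
    M,Rm,t=cam(n); d=Rm.T@np.linalg.solve(M,[px[0],px[1],1.]); c=-Rm.T@t; return c+d*(z-c[2])/d[2]
def proj(n,p):
    M,Rm,t=cam(n); q=M@(Rm@np.array(p)+t); return q[:2]/q[2]
def tri(pa,pb):
    A=[]
    for n,px in(('scene',pa),('top',pb)):
        M,Rm,t=cam(n);P=M@np.c_[Rm,t];A+= [px[0]*P[2]-P[0],px[1]*P[2]-P[1]]
    X=np.linalg.svd(np.array(A))[2][-1]; return X[:3]/X[3]
def save(n,f):
    im=r.camera(n); cv2.imwrite('pics/'+f,im[:,:,::-1]); return im
E
python3 - <<'E'
from h import *
a=save('scene','s0.png');b=save('top','t0.png')
cv2.imwrite('pics/both.png',cv2.resize(np.vstack([a,b])[:,:,::-1],(480,600)) if 0 else np.vstack([a,b])[:,:,::-1])
for q in['carrier_mid','handle_grip','tray_floor','stand','clamp','tube_cap','base_plate','half_coupler']:
    for n in('scene','top'):
        print(q,n,[(np.round(d['at']).tolist(),round(d['conf'],2)) for d in r.place_of(n,q)][:5])
s=r.read_state();print(s['time'],s['ee_pos'],s['eef_rot'],s['ft_force'])
for n in('scene','top'):
    M,Rm,t=cam(n);print(n,-Rm.T@t)
E
```

```text
carrier_mid scene [([469.0, 217.0], 0.87), ([305.0, 124.0], 0.67), ([383.0, 225.0], 0.65), ([487.0, 309.0], 0.62)]
carrier_mid top [([407.0, 288.0], 0.89), ([195.0, 274.0], 0.84), ([146.0, 200.0], 0.75), ([261.0, 216.0], 0.57)]
handle_grip scene [([385.0, 216.0], 0.71), ([497.0, 303.0], 0.68), ([477.0, 207.0], 0.63), ([305.0, 109.0], 0.63)]
handle_grip top [([410.0, 288.0], 0.57), ([190.0, 279.0], 0.53), ([139.0, 196.0], 0.47), ([206.0, 197.0], 0.31)]
tray_floor scene [([264.0, 152.0], 0.62)]
tray_floor top [([410.0, 213.0], 0.87), ([271.0, 143.0], 0.28), ([353.0, 132.0], 0.24)]
stand scene [([267.0, 165.0], 0.91)]
stand top [([410.0, 213.0], 0.68)]
clamp scene [([333.0, 290.0], 0.78)]
clamp top [([271.0, 142.0], 0.77)]
tube_cap scene [([423.0, 279.0], 0.79)]
tube_cap top [([204.0, 200.0], 0.75)]
base_plate scene [([193.0, 139.0], 0.92)]
base_plate top [([502.0, 194.0], 0.61)]
half_coupler scene [([255.0, 251.0], 0.69)]
half_coupler top [([354.0, 131.0], 0.62), ([258.0, 216.0], 0.49)]
0.9 [0.1713688  0.60106785 0.22256614] [ 1.38431935e-01  9.90371949e-01  4.02884373e-05 -6.59940246e-06] [-1.16483976 -0.22437073 -0.6371084 ]
scene [1.02485259 0.39860649 1.01801684]
top [0.33752059 0.04745787 1.5499804 ]
```

View pics/s0.png

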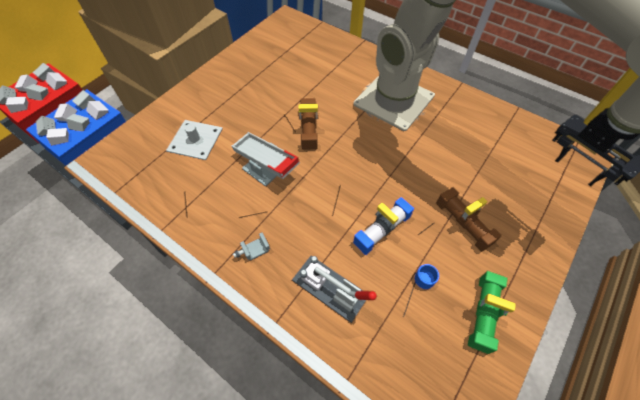

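View pics/t0.png

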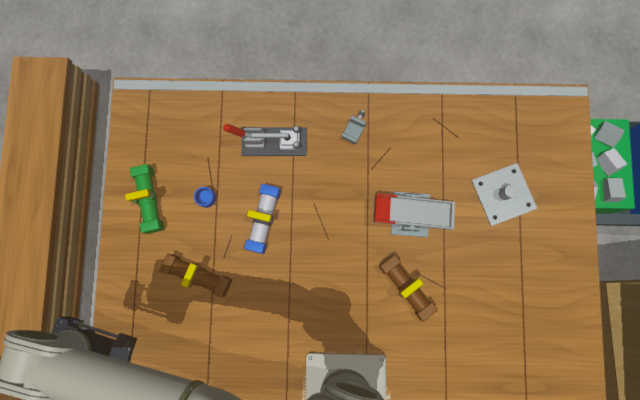

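```bash
cat > m.py <<'E'
from h import *
a=r.camera('scene');b=r.camera('top')
def seg(im,lo,hi,box,n=2):
    h=cv2.cvtColor(im,cv2.COLOR_RGB2HSV);m=cv2.inRange(h,np.array(lo),np.array(hi));k=np.zeros_like(m);x0,y0,x1,y1=box;k[y0:y1,x0:x1]=m[y0:y1,x0:x1]
    N,_,st,c=cv2.connectedComponentsWithStats(k);o=sorted(range(1,N),key=lambda i:-st[i,4])[:n];return [(c[i].round(1).tolist(),int(st[i,4])) for i in o]
BL=([105,120,60],[130,255,255]);YE=([22,150,80],[35,255,255])
print('caps top',seg(b,*BL,(225,165,300,270)),'scene',seg(a,*BL,(340,190,414,260)))
y1=seg(b,*YE,(225,165,300,270),1);y2=seg(a,*YE,(340,190,414,260),1);print('grip',y1,y2,'tri',tri(y2[0][0],y1[0][0]))
for c,_ in seg(b,*BL,(225,165,300,270)): print('cap z~.05',onz('top',c,.05))
print('grip top z .105',onz('top',y1[0][0],.112))
print('tri mid',tri([383,225],[261,216]))
print('tray tri',tri([264,152],[410,213]),'onz',onz('top',[410,213],.058), onz('scene',[264,152],.058))
for n,p in dict(clamp=[271,142],cap=[204,200],base=[502,194],coup=[354,131],brown1=[195,274],brown2=[407,288]).items(): print(n,onz('top',p,0.0 ).round(3))
for n,im in(('top',b),('scene',a)):
    h=cv2.cvtColor(im,cv2.COLOR_RGB2HSV)
    print(n)
c=np.hstack([cv2.resize(b[170:265,215:310],(380,380)),cv2.resize(b[175:250,360:465],(420,300)).__class__((0,)) if 0 else cv2.copyMakeBorder(cv2.resize(b[175:250,363:463],(400,300)),0,80,0,0,cv2.BORDER_CONSTANT)])
cv2.imwrite('pics/crop1.png',c[:,:,::-1])
E
python3 m.py
```

```text
caps top [([254.3, 246.0], 181), ([269.1, 189.9], 175)] scene [([363.1, 241.9], 289), ([404.5, 206.9], 177)]
grip [([258.5, 215.4], 178)] [([386.7, 212.5], 187)] tri [0.50247441 0.25288029 0.1072231 ]
cap z~.05 [0.41897514 0.26998964 0.05      ]
cap z~.05 [0.5854834  0.23277095 0.05      ]
grip top z .105 [0.50184399 0.25239704 0.112     ]
tri mid [0.50819936 0.25497174 0.04183649]
tray tri [ 0.52355764 -0.18280912  0.074435  ] onz [ 0.52340504 -0.18239171  0.058     ] [ 0.51824619 -0.19934085  0.058     ]
clamp [0.744 0.238 0.   ]
cap [0.559 0.437 0.   ]
base [ 0.594 -0.471  0.   ]
coup [ 0.784 -0.019  0.   ]
brown1 [0.335 0.452 0.   ]
brown2 [ 0.306 -0.182  0.   ]
top
scene
```

View pics/crop1.png

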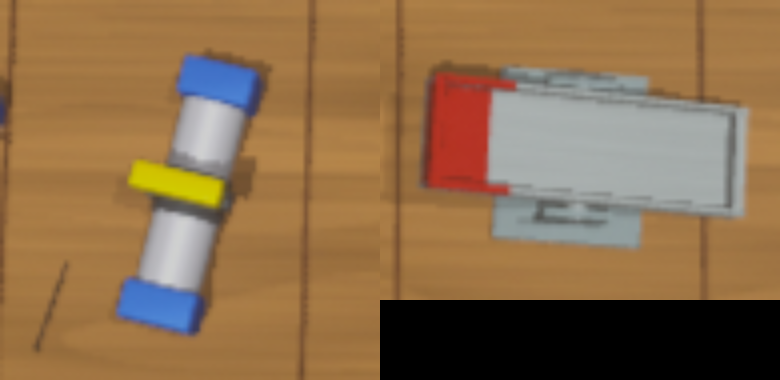

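```bash
python3 - <<'E'
from h import *
L=onz('top',[375.1,207.5],.1005);P=onz('top',[453.9,215],.0486)
d=(L-P)[:2];l=np.linalg.norm(d);u=d/l;print(L,P,'len',l,'yaw of red dir',np.arctan2(u[1],u[0]),'axle',P[:2]+u*(.118+(l-.226)/2))
lt=onz('top',[376.2,193],.1005);lb=onz('top',[374,222],.1005);rt=onz('top',[454.8,201.2],.0486);rb=onz('top',[453,228.8],.0486)
print('widths',np.linalg.norm(lt-lb),np.linalg.norm(rt-rb))
# tool
s=r.read_state();T=R.from_quat(s['eef_rot']);print(s['ee_pos'],T.as_matrix().round(3),s['joint_positions'],s['width'])
c,si=np.cos(-.22),np.sin(-.22)
for sg in(1,-1):
    y=sg*np.array([c,si,0]);z=np.array([0,0,-1.]);x=np.cross(y,z);G=np.c_[x,y,z]
    print(sg,'turn tool',(T.inv()*R.from_matrix(G)).as_rotvec())
print('tool-frame shift to grip', T.inv().apply(np.array([.502,.252,.0])-s['ee_pos']))
E
```

```text
[ 0.53199606 -0.07685219  0.1005    ] [ 0.52108309 -0.31243587  0.0486    ] len 0.2358363079491288 yaw of red dir 1.5245062888363348 axle [ 0.52677095 -0.18964939]
widths 0.08347118108983029 0.0819189043205176
[0.17140145 0.60104498 0.2225776 ] [[-0.962  0.274  0.   ]
 [ 0.274  0.962  0.   ]
 [ 0.     0.    -1.   ]] [-1.31559173  0.33217811 -0.06468158  1.46012418  0.02160704  1.34991469
 -0.08848394] 0.0870415223718685
1 turn tool [ 5.36381470e-05 -5.60545054e-05  1.51299567e+00]
-1 turn tool [ 5.69468845e-05  5.44920582e-05 -1.62859698e+00]
tool-frame shift to grip [-0.41364705 -0.24501478  0.22255889]
```

Lookalikes in the top view are brown (195,274), brown (407,288), green (146,200) and galvanised with blue caps (261,216). Only the last fits the description, and the crop shows a galvanised tube with square blue caps and a yellow grip. Its 170 mm cap spacing and grip height of about 0.105 m also agree. In the cradle crop, the red end points to world +y.

drive_tool(
  moves=[
    [[-0.0414, -0.0245, 0, 0, 0, 0, 0.8], [-0.0414, -0.0245, 0, 0, 0, 0, 0.8], [-0.0414, -0.0245, 0, 0, 0, 0, 0.8], [-0.0414, -0.0245, 0, 0, 0, 0, 0.8], [-0.0414, -0.0245, 0, 0, 0, 0, 0.8], [-0.0414, -0.0245, 0, 0, 0, 0, 0.8], [-0.0414, -0.0245, 0, 0, 0, 0, 0.8], [-0.0414, -0.0245, 0, 0, 0, 0, 0.8], [-0.0414, -0.0245, 0, 0, 0, 0, 0.8], [-0.0414, -0.0245, 0, 0, 0, 0, 0.8]],
  ],
)

```text
time: 2.0
ee_pos: [0.5035, 0.2504, 0.2229]
eef_rot: [0.138, 0.99, 0.0, 0.0]
ft_force: [0.7, -0.0, 0.4]
width: 0.0695
grip_force: 0.0
```

drive_tool(
  moves=[
    [[0, 0, 0, 0, 0, 0.149, 0.8], [0, 0, 0, 0, 0, 0.149, 0.8], [0, 0, 0, 0, 0, 0.149, 0.8], [0, 0, 0, 0, 0, 0.149, 0.8], [0, 0, 0, 0, 0, 0.149, 0.8], [0, 0, 0, 0, 0, 0.149, 0.8], [0, 0, 0, 0, 0, 0.149, 0.8], [0, 0, 0, 0, 0, 0.149, 0.8], [0, 0, 0, 0, 0, 0.149, 0.8], [0, 0, 0, 0, 0, 0.149, 0.8]],
  ],
)

```text
time: 3.0
ee_pos: [0.5023, 0.252, 0.2226]
eef_rot: [0.775, 0.632, 0.0, -0.0]
ft_force: [-0.7, 0.5, -0.2]
width: 0.0696
grip_force: 0.0
```

```bash
cat > rel.py <<'E'
from h import *
import sys
s=r.read_state();T=R.from_quat(s['eef_rot']);p=np.array(s['ee_pos']);g=np.array([float(v) for v in sys.argv[1:4]]);yaw=float(sys.argv[4])
y=np.array([np.cos(yaw),np.sin(yaw),0]);z=np.array([0,0,-1.]);G=R.from_matrix(np.c_[np.cross(y,z),y,z])
print('t',s['time'],'pos',p.round(4),'shift now-axes',T.inv().apply(g-p).round(4),'turn',(T.inv()*G).as_rotvec().round(4),'shift goal-axes',G.inv().apply(g-p).round(4),'w',s['width'],'q',np.round(s['joint_positions'],2),'F',np.round(s['ft_force'],1))
E
python3 rel.py .502 .252 .084 -.22
```

```text
t 3.0 pos [0.5023 0.252  0.2226] shift now-axes [-1.000e-04 -3.000e-04  1.386e-01] turn [ 0.     -0.0002  0.017 ] shift goal-axes [-1.000e-04 -3.000e-04  1.386e-01] w 0.0696442984067591 q [-0.88  0.19  0.39  1.65 -0.08  1.31 -0.69] F [-0.7  0.5 -0.2]
```

drive_tool(
  moves=[
    [[0, 0, 0.02, 0, 0, 0.017, 0.8], [0, 0, 0.02, 0, 0, 0, 0.8], [0, 0, 0.02, 0, 0, 0, 0.8], [0, 0, 0.02, 0, 0, 0, 0.8], [0, 0, 0.02, 0, 0, 0, 0.8], [0, 0, 0.02, 0, 0, 0, 0.8], [0, 0, 0.0186, 0, 0, 0, 0.8], [0, 0, 0, 0, 0, 0, 0.8]],
  ],
)

```text
time: 3.8
ee_pos: [0.5009, 0.2512, 0.0817]
eef_rot: [0.779, 0.628, -0.002, -0.0]
ft_force: [-0.4, 0.1, 0.2]
width: 0.0694
grip_force: 0.0
```

drive_tool(
  moves=[
    [[0, 0, 0, 0, 0, 0, 0.3], [0, 0, 0, 0, 0, 0, 0.15], [0, 0, 0, 0, 0, 0, 0.0], [0, 0, 0, 0, 0, 0, 0], [0, 0, 0, 0, 0, 0, 0], [0, 0, 0, 0, 0, 0, 0], [0, 0, 0, 0, 0, 0, 0]],
  ],
  squeeze=40,
)

```text
time: 4.5
ee_pos: [0.5023, 0.252, 0.084]
eef_rot: [0.779, 0.628, 0.0, -0.0]
ft_force: [0.2, 0.9, -0.5]
width: 0.0217
grip_force: 0.0
```

drive_tool(
  moves=[
    [[0, 0, 0, 0, 0, 0, 0], [0, 0, 0, 0, 0, 0, 0], [0, 0, 0, 0, 0, 0, 0], [0, 0, 0, 0, 0, 0, 0]],
  ],
  squeeze=40,
)

```text
time: 4.9
ee_pos: [0.5025, 0.2519, 0.084]
eef_rot: [0.779, 0.627, 0.0, -0.0]
ft_force: [0.6, 0.3, 0.8]
width: 0.0194
grip_force: 40.0
```

Gripped at 19.4 mm, which matches the 20 mm block. Next I lift it.

drive_tool(
  moves=[
    [[0, 0, -0.02, 0, 0, 0, 0], [0, 0, -0.03, 0, 0, 0, 0], [0, 0, -0.03, 0, 0, 0, 0], [0, 0, -0.03, 0, 0, 0, 0], [0, 0, -0.03, 0, 0, 0, 0], [0, 0, -0.03, 0, 0, 0, 0], [0, 0, -0.02, 0, 0, 0, 0], [0, 0, 0, 0, 0, 0, 0], [0, 0, 0, 0, 0, 0, 0], [0, 0, 0, 0, 0, 0, 0]],
  ],
)

```text
time: 5.9
ee_pos: [0.5013, 0.2515, 0.2716]
eef_rot: [0.779, 0.628, -0.002, -0.0]
ft_force: [-0.7, 0.8, -7.9]
width: 0.0197
grip_force: 40.0
```

drive_tool(
  moves=[
    [[0, 0, 0, 0, 0, 0, 0], [0, 0, 0, 0, 0, 0, 0], [0, 0, 0, 0, 0, 0, 0], [0, 0, 0, 0, 0, 0, 0], [0, 0, 0, 0, 0, 0, 0], [0, 0, 0, 0, 0, 0, 0], [0, 0, 0, 0, 0, 0, 0], [0, 0, 0, 0, 0, 0, 0]],
  ],
)

```text
time: 6.7
ee_pos: [0.5023, 0.2519, 0.274]
eef_rot: [0.779, 0.628, 0.0, -0.0]
ft_force: [0.7, -0.8, -7.5]
width: 0.0193
grip_force: 40.0
```

```bash
python3 - <<'E'
from h import *
a=save('scene','s1.png')
s=r.read_state();p=np.array(s['ee_pos']);print(p,s['ft_force'],s['torque'],s['width'])
g=p+[0,0,.019];u=np.array([np.cos(-.22),np.sin(-.22),0]);z=np.array([0,0,1.])
for sg in(1,-1):  # sg=1: far (+u) end low
    t=.3*sg; ax=u*np.cos(t)-z*np.sin(t); up=z*np.cos(t)+u*np.sin(t); m=g-.045*z-.03*up
    print(sg,'far cap',proj('scene',m+.085*ax).round(),'near cap',proj('scene',m-.085*ax).round())
cv2.imwrite('pics/s1c.png',cv2.resize(a[100:300,270:510],(720,600))[:,:,::-1])
E
```

```text
[0.50233379 0.25193635 0.27397082] [ 0.32608678 -0.25794186 -8.01125899] [-0.05846634  0.20149012  0.02857949] 0.01969189143125759
1 far cap [372. 212.] near cap [419. 167.]
-1 far cap [370. 206.] near cap [410. 181.]
```

View pics/s1c.png

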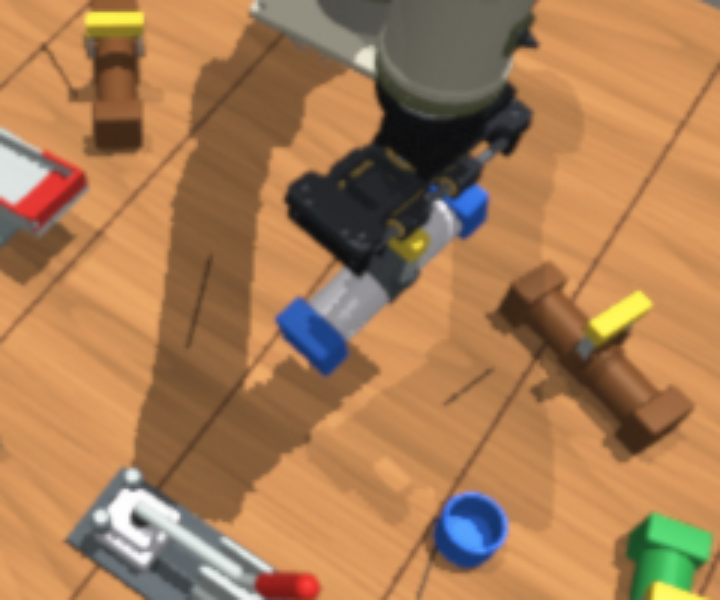

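The far end hangs low: the caps at (374,212) and (426,170) match the far-low model, and the wrist moment agrees. Before lowering I'll check the cradle pose by fitting a model over the first pictures.

```bash
cat > fit.py <<'E'
from h import *
from scipy.optimize import least_squares
# outer top corners, local (x across, y long, z above axle)
def world(p,pts,tilt=-.2):
    cx,cy,yaw=p; u=np.array([np.cos(yaw),np.sin(yaw),0]); v=np.array([u[1],-u[0],0]); z=np.array([0,0,1.])
    ll=u*np.cos(tilt)-z*np.sin(tilt); up=z*np.cos(tilt)+u*np.sin(tilt)
    return [np.array([cx,cy,.05])+a*v+b*ll+c*up for a,b,c in pts]
if __name__=='__main__':
    ims={n:cv2.imread('pics/'+f) for n,f in(('top','t0.png'),('scene','s0.png'))}
    P=[(.041,.117,.027),(-.041,.117,.027),(-.041,-.117,.022),(.041,-.117,.022)]
    T=[(376.2,193),(374,222),(453,228.8),(454.8,201.2)]
    f=lambda p:np.concatenate([proj('top',w)-t for w,t in zip(world(p,P),T)])
    s=least_squares(f,[.5265,-.187,1.5245]);print(s.x,s.fun.round(1))
    out=[]
    I=[(.036,.112,.008),(-.036,.112,.008),(-.036,-.112,.008),(.036,-.112,.008)]
    for n,b in(('top',(363,175,463,250)),('scene',(220,120,320,195))):
        c=cv2.resize(ims[n][b[1]:b[3],b[0]:b[2]],None,fx=4,fy=4,interpolation=cv2.INTER_CUBIC)
        for Q,col in((P,(0,255,255)),(I,(255,0,255))):
            q=np.array([((proj(n,w)-b[:2]+.5)*4) for w in world(s.x,Q)]).astype(int);cv2.polylines(c,[q],True,col,1)
        out.append(c)
    cv2.imwrite('pics/fit.png',np.hstack(out))
E
python3 fit.py
```

```text
[ 0.52696791 -0.18973925  1.5203269 ] [ 1.   0.2  1.6 -0.3 -0.9  0.1 -1.7  0. ]
```

View pics/fit.png

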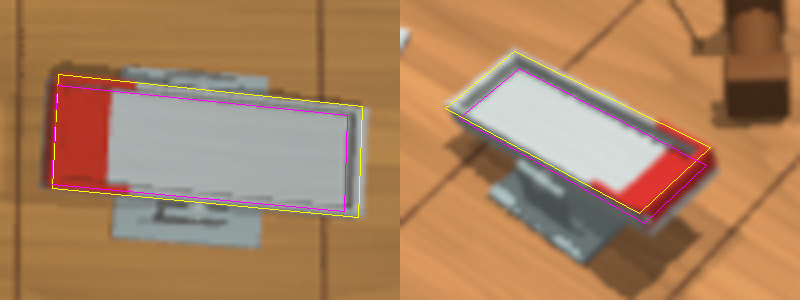

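drive_tool(
  moves=[
    [[0, 0, 0, 0, 0, -0.11, 0], [0, 0, 0, 0, 0, -0.13, 0], [0, 0, 0, 0, 0, -0.13, 0], [0, 0, 0, 0, 0, -0.13, 0], [0, 0, 0, 0, 0, -0.13, 0], [0, 0, 0, 0, 0, -0.13, 0], [0, 0, 0, 0, 0, -0.13, 0], [0, 0, 0, 0, 0, -0.13, 0], [0, 0, 0, 0, 0, -0.13, 0], [0, 0, 0, 0, 0, -0.13, 0]],
  ],
)

```text
time: 7.75
ee_pos: [0.5024, 0.2519, 0.2739]
eef_rot: [0.247, 0.969, -0.0, 0.0]
ft_force: [0.4, 0.2, -7.0]
width: 0.0199
grip_force: 40.0
```

drive_tool(
  moves=[
    [[0, 0, 0, 0, 0, -0.13, 0], [0, 0, 0, 0, 0, -0.13, 0], [0, 0, 0, 0, 0, -0.12, 0], [0, 0, 0, 0, 0, -0.08, 0], [0, -0.01, 0, 0, 0, 0, 0], [0, -0.02, 0, 0, 0, 0, 0], [0, -0.03, 0, 0, 0, 0, 0], [-0.01, -0.03, 0, 0, 0, 0, 0], [-0.01, -0.03, 0, 0, 0, 0, 0], [-0.01, -0.03, 0, 0, 0, 0, 0]],
  ],
)

```text
time: 8.75
ee_pos: [0.5255, 0.0973, 0.2743]
eef_rot: [0.024, 1.0, 0.0, 0.0]
ft_force: [1.5, 0.2, -7.3]
width: 0.0195
grip_force: 40.0
```

drive_tool(
  moves=[
    [[-0.01, -0.03, 0, 0, 0, 0, 0], [-0.006, -0.03, 0, 0, 0, 0, 0], [0, -0.03, 0, 0, 0, 0, 0], [0, -0.03, 0, 0, 0, 0, 0], [0, -0.03, 0, 0, 0, 0, 0], [0, -0.03, 0, 0, 0, 0, 0], [0, -0.03, 0, 0, 0, 0, 0], [0, -0.03, 0, 0, 0, 0, 0], [0, -0.02, 0, 0, 0, 0, 0], [0, -0.01, 0, 0, 0, 0, 0]],
  ],
)

```text
time: 9.75
ee_pos: [0.5278, -0.1738, 0.2743]
eef_rot: [0.026, 1.0, -0.0, 0.0]
ft_force: [-0.1, -0.9, -7.3]
width: 0.0195
grip_force: 40.0
```

drive_tool(
  moves=[
    [[0, 0, 0, 0, 0, 0, 0], [0, 0, 0, 0, 0, 0, 0], [0, 0, 0, 0, 0, 0, 0], [0, 0, 0, 0, 0, 0, 0]],
  ],
)

```text
time: 10.15
ee_pos: [0.5297, -0.1685, 0.2739]
eef_rot: [0.022, 1.0, 0.0, -0.0]
ft_force: [0.3, 0.5, -7.7]
width: 0.0196
grip_force: 40.0
```

```bash
python3 rel.py .5277 -.175 .21 1.52; python3 - <<'E'
from h import *
for n in('scene','top'): save(n,n+'2.png')
a=cv2.imread('pics/scene2.png')[60:210,180:380];b=cv2.imread('pics/top2.png')[140:290,330:530]
cv2.imwrite('pics/c2.png',np.hstack([cv2.resize(a,(400,300)),cv2.resize(b,(400,300))]))
E
```

```text
t 10.15 pos [ 0.5297 -0.1685  0.2739] shift now-axes [ 0.0017 -0.0066  0.0639] turn [ 0.0004 -0.0001  0.0076] shift goal-axes [ 0.0017 -0.0066  0.0639] w 0.019607117085380037 q [-0.29  0.16  0.59  1.6  -0.09  1.41  1.83] F [ 0.3  0.5 -7.7]
```

View pics/c2.png

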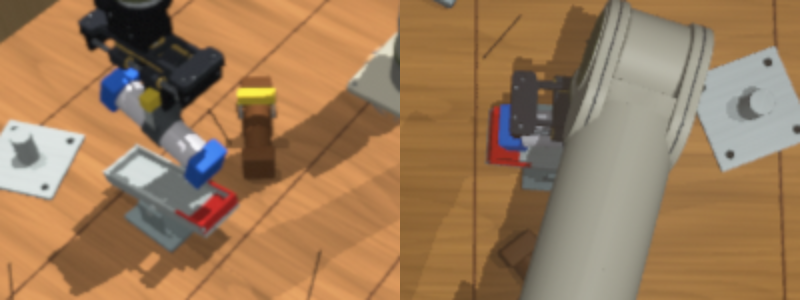

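The picture shows the tube over the cradle, with the low blue cap on the red side. I'll lower it gently, aligning as it goes.

drive_tool(
  moves=[
    [[0.0017, -0.0066, 0.01, 0, 0, 0.0076, 0], [0, 0, 0.012, 0, 0, 0, 0], [0, 0, 0.012, 0, 0, 0, 0], [0, 0, 0.012, 0, 0, 0, 0], [0, 0, 0.012, 0, 0, 0, 0], [0, 0, 0.006, 0, 0, 0, 0], [0, 0, 0.006, 0, 0, 0, 0], [0, 0, 0.006, 0, 0, 0, 0], [0, 0, 0.006, 0, 0, 0, 0], [0, 0, 0.006, 0, 0, 0, 0]],
  ],
)

```text
time: 11.25
ee_pos: [0.5277, -0.1762, 0.1857]
eef_rot: [0.026, 1.0, 0.0, 0.0]
ft_force: [-0.8, 0.2, -6.1]
width: 0.0197
grip_force: 40.0
```

drive_tool(
  moves=[
    [[0, 0, 0.005, 0, 0, 0, 0], [0, 0, 0.005, 0, 0, 0, 0], [0, 0, 0.005, 0, 0, 0, 0], [0, 0, 0.005, 0, 0, 0, 0], [0, 0, 0.005, 0, 0, 0, 0], [0, 0, 0.005, 0, 0, 0, 0], [0, 0, 0.005, 0, 0, 0, 0], [0, 0, 0, 0, 0, 0, 0], [0, 0, 0, 0, 0, 0, 0]],
  ],
)

```text
time: 12.15
ee_pos: [0.5276, -0.1762, 0.151]
eef_rot: [0.026, 1.0, 0.0, 0.0]
ft_force: [0.2, 0.3, -6.4]
width: 0.0196
grip_force: 40.0
```

```bash
python3 rel.py .5277 -.175 .1407 1.52; python3 - <<'E'
from h import *
for n in('scene','top'): save(n,n+'3.png')
a=cv2.imread('pics/scene3.png')[80:205,200:366]
cv2.imwrite('pics/c3.png',cv2.resize(a,(664,500)))
E
```

```text
t 12.15 pos [ 0.5276 -0.1762  0.151 ] shift now-axes [-0.0001  0.0013  0.0103] turn [ 0.0002  0.0001 -0.0017] shift goal-axes [-0.0001  0.0013  0.0103] w 0.01958423712073452 q [-0.26  0.25  0.58  1.77 -0.15  1.17  1.88] F [ 0.2  0.3 -6.4]
```

View pics/c3.png

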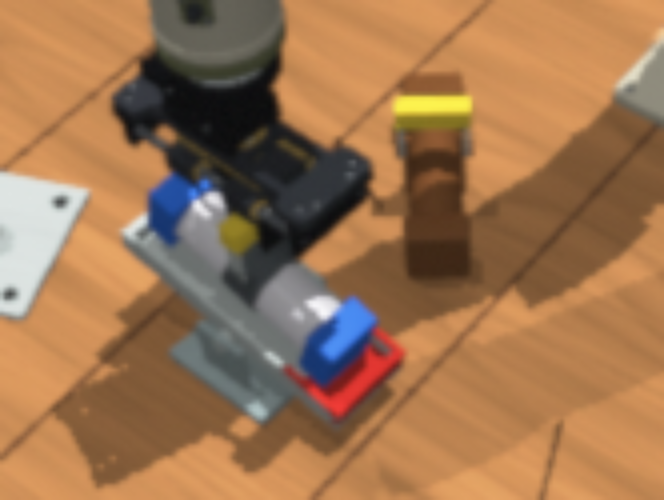

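Tray is already tipping red end down with the carrier inside the walls. I'll lower the rest of the way.

drive_tool(
  moves=[
    [[0, 0.001, 0.003, 0, 0, 0, 0], [0, 0.001, 0.003, 0, 0, 0, 0], [0, 0, 0.003, 0, 0, 0, 0], [0, 0, 0, 0, 0, 0, 0], [0, 0, 0, 0, 0, 0, 0]],
  ],
)

```text
time: 12.75
ee_pos: [0.5275, -0.174, 0.1417]
eef_rot: [0.026, 1.0, 0.0, -0.0]
ft_force: [0.5, 0.4, -4.8]
width: 0.0196
grip_force: 40.0
```

drive_tool(
  moves=[
    [[0, 0, 0.0015, 0, 0, 0, 0], [0, 0, 0, 0, 0, 0, 0], [0, 0, 0, 0, 0, 0, 0]],
  ],
)

```text
time: 13.05
ee_pos: [0.5278, -0.1743, 0.1406]
eef_rot: [0.026, 1.0, 0.0, 0.0]
ft_force: [-0.1, -0.9, -1.7]
width: 0.0199
grip_force: 40.0
```

drive_tool(
  moves=[
    [[0, 0, 0.001, 0, 0, 0, 0], [0, 0, 0, 0, 0, 0, 0], [0, 0, 0, 0, 0, 0, 0]],
  ],
)

```text
time: 13.35
ee_pos: [0.5279, -0.1742, 0.1405]
eef_rot: [0.026, 1.0, 0.0, 0.001]
ft_force: [-3.7, 0.8, 7.1]
width: 0.0198
grip_force: 40.0
```

```bash
python3 - <<'E'
from h import *
from fit import world
s=r.read_state();print(s['ee_pos'],s['ft_force'])
im=save('scene','s4.png');b=(200,80,366,205);c=cv2.resize(im[b[1]:b[3],b[0]:b[2],::-1],None,fx=4,fy=4,interpolation=cv2.INTER_CUBIC)
p=[.527,-.188,1.52]
for Q,col in(([(.041,.117,.027),(-.041,.117,.027),(-.041,-.117,.022),(.041,-.117,.022)],(0,255,255)),([(.028,.1,.064),(-.028,.1,.064),(-.028,-.1,.064),(.028,-.1,.064)],(255,0,255))):
    q=np.array([(proj('scene',w)-b[:2]+.5)*4 for w in world(p,Q,.2)]).astype(int);cv2.polylines(c,[q],True,col,1)
cv2.imwrite('pics/c4.png',c)
E
```

```text
[ 0.52792415 -0.17423183  0.14050714] [-3.66007214  0.83618355  7.1383786 ]
```

View pics/c4.png

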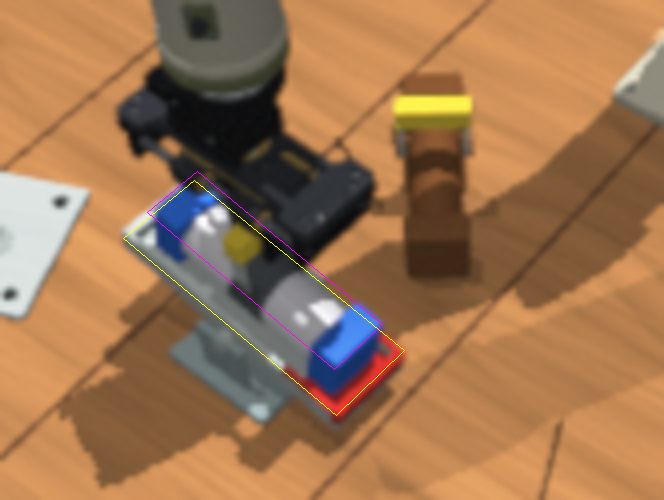

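The tray outline matches tilt +0.2 and the carrier matches its seated outline to within a few mm. I'll relieve the press, open and retreat.

drive_tool(
  moves=[
    [[0, 0, -0.0008, 0, 0, 0, 0], [0, 0, 0, 0, 0, 0, 0], [0, 0, 0, 0, 0, 0, 0.3], [0, 0, 0, 0, 0, 0, 0.6], [0, 0, 0, 0, 0, 0, 0.7], [0, 0, 0, 0, 0, 0, 0.7], [0, 0, 0, 0, 0, 0, 0.7], [0, 0, 0, 0, 0, 0, 0.7]],
  ],
)

```text
time: 14.2
ee_pos: [0.5276, -0.1742, 0.1402]
eef_rot: [0.026, 1.0, 0.0, 0.0]
ft_force: [0.0, -0.7, -0.3]
width: 0.0567
grip_force: 0.0
```

drive_tool(
  moves=[
    [[0, 0, -0.005, 0, 0, 0, 0.7], [0, 0, -0.01, 0, 0, 0, 0.7], [0, 0, -0.02, 0, 0, 0, 0.7], [0, 0, -0.02, 0, 0, 0, 0.7], [0, 0, -0.03, 0, 0, 0, 0.7], [0, 0, -0.03, 0, 0, 0, 0.7], [0, 0, -0.02, 0, 0, 0, 0.7], [0, 0, 0, 0, 0, 0, 0.7], [0, 0, 0, 0, 0, 0, 0.7]],
  ],
)

```text
time: 15.1
ee_pos: [0.5277, -0.1743, 0.2757]
eef_rot: [0.026, 1.0, 0.0, 0.001]
ft_force: [-0.4, 0.2, -1.4]
width: 0.0606
grip_force: 0.0
```

```bash
python3 - <<'E'
from h import *
from fit import world
s=r.read_state();print(s['time'],s['ee_pos'],s['ft_force'],s['width'])
im=save('scene','s5.png');b=(200,80,366,205);c=cv2.resize(im[b[1]:b[3],b[0]:b[2],::-1],None,fx=4,fy=4,interpolation=cv2.INTER_CUBIC)
p=[.527,-.188,1.52]
for Q,col in(([(.041,.117,.027),(-.041,.117,.027),(-.041,-.117,.022),(.041,-.117,.022)],(0,255,255)),([(.028,.1,.064),(-.028,.1,.064),(-.028,-.1,.064),(.028,-.1,.064)],(255,0,255))):
    q=np.array([(proj('scene',w)-b[:2]+.5)*4 for w in world(p,Q,.2)]).astype(int);cv2.polylines(c,[q],True,col,1)
cv2.imwrite('pics/c5.png',c)
E
```

```text
15.1 [ 0.52767582 -0.17431026  0.27568846] [-0.3528011   0.22516425 -1.40074948] 0.060591871686358205
```

View pics/c5.png

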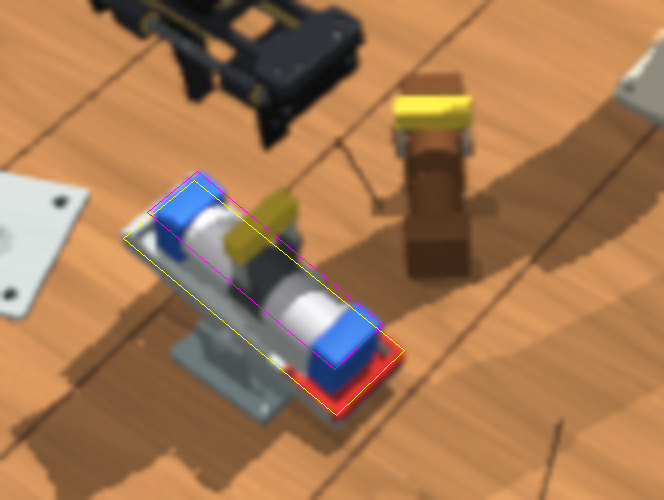

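The carrier is seated, the tray is red end down, and the gripper is clear.

```bash
python3 -c "
from bench import r
print(r.close_job())"
```

```text
the job is handed in; nothing more can be done
None
```

I handed the job in at about 15 s: the last picture shows the carrier upright in the cradle, heavy end at the red stop, red end down and the gripper clear (the hand-in returned no verdict).

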